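Put the ski-waxing kit back on its own pads

TASK

The ski-waxing kit was put back wrongly, every tool on another tool's rubber pad: put each one on the pad cut for it, the jar on the round pad, the brush on the long strip (either way round), the wax block on the plain rectangle and the file guide with its file along the cross-shaped pad (either way round). Centre each tool on its pad, square with it, right way up, and let go; the bare cork mat is free for setting something aside on the way, but must be empty again at the end. Keep the jar from tipping and leave the black groove scraper lying where it is.

Things in the scene. Friction and masses are not known exactly. Their poses are not given: they have to be found in the camera images.
- jar_center (a point): Glass screw-top jar with a metal twist cap, standing upright: a cylinder 58 mm in diameter, 74 mm tall. The point lies on its axis, half-way up (37 mm above its underside); z is up. At the start it stands on a pad that is not its own.
- brush_center (a point): Bamboo-handled brush lying bristles down, 206 mm long, 34 mm tall. Point: mid-length, 17 mm above the underside. x runs from handle to head, y across, z up. The head (wooden stock 40 mm wide, 15 mm thick, on 19 mm of dark bristles 34 mm wide) spans -32 to +100 mm in x; the rest is a raised handle 22 mm wide. Balance point about +20 mm in x: grip the stock's sides there.
- wax_center (a point): Yellow wax block, 100 mm (x) by 50 mm (y) by 35 mm tall, lying flat. The point is its centre, half-way up (17.5 mm above the underside); z is up.
- guide_center (a point): Aluminium file guide: flat-sided body 70 (x) by 44 (y) by 30 mm tall, with two black thumb knobs on top rising to 39 mm; clamped under it a dark steel file, 150 mm long (x), 18 mm wide, 5 mm thick, sticks out 40 mm at both ends. Point: middle of the body, 15 mm above the underside; z is up.
- round_pad: Black magnetic-rubber pad, fixed, the jar's own place: a disc 100 mm in diameter, 3 mm thick. Origin at the centre of its underside, on the bench.
- long_pad: Black magnetic-rubber pad, fixed, the brush's own place: a long strip with round ends, 236 mm (x) by 64 mm (y), 3 mm thick. Origin at the centre of its underside; x along the strip.
- oblong_pad: Black magnetic-rubber pad, fixed, the wax block's own place: a rectangle 124 mm (x) by 74 mm (y), 3 mm thick. Origin at the centre of its underside; x along its long side.
- cross_pad: Black magnetic-rubber pad, fixed, the file guide's own place: cross-shaped, a strip 174 mm (x) by 42 mm (y) for the file with a wider middle part 94 mm (x) by 68 mm (y) for the guide's body, 3 mm thick. Origin at the centre of its underside; x along the strip.
- cork_mat: Bare cork mat, fixed, 150 mm (x) by 110 mm (y), 3 mm thick, empty at the start: clear room for setting a thing aside. Origin at the centre of its underside.
- groove_scraper: Black plastic groove scraper with a small steel ball tip, loose, 126 mm long, 8 mm thick, lying flat on the bare steel beyond the pads; not to be moved. Origin at the middle of its handle's underside; x along it.
Things that resemble listed ones, but are neither listed nor needed, are in the scene too. There is more than one size of the part that bears jar_center; the job needs the smallest. Of the things shaped like the part that bears wax_center, the yellow one is meant.

How it is judged:
At the end, for the whole second after the job is handed in: Jar on round pad, brush on long strip, wax on rectangle, file guide on cross pad: centres within 13 mm (from above) of the pad's, resting on it (height within 5 mm), upright within 0.1 rad, length (not the jar) within 0.2 rad of the pad's, either way round; all at rest (horizontal distance between jar_center and round_pad below 0.013 m and height (world z) of jar_center between 0.035 and 0.045 m and angle between each of jar_center, brush_center, wax_center, guide_center's own z axis and vertical below 0.1 rad and linear speed of each of jar, brush, wax, guide below 0.02 m/s and angular speed of each of jar, brush, wax, guide below 0.2 rad/s and horizontal distance between brush_center and long_pad below 0.013 m and height (world z) of brush_center between 0.015 and 0.025 m and angle between the x axis of brush_center and the x axis of long_pad, either way round below 0.2 rad and horizontal distance between wax_center and oblong_pad below 0.013 m and height (world z) of wax_center between 0.0155 and 0.0255 m and angle between the x axis of wax_center and the x axis of oblong_pad, either way round below 0.2 rad and horizontal distance between guide_center and cross_pad below 0.013 m and height (world z) of guide_center between 0.013 and 0.023 m and angle between the x axis of guide_center and the x axis of cross_pad, either way round below 0.2 rad); the robot touches nothing.
It fails at once if the jar is tipped by more than 0.5 rad (angle between jar_center's own z axis and vertical above 0.5 rad).
It fails at once if the groove scraper is moved by more than 20 mm (distance of groove_scraper from where it was at the start of the episode above 0.02 m).
It also fails if it takes over 128 s, if anything falls off the work surface, if the arm or the gripper's body presses on something with over 40 N, if the wrist force passes 120 N, or if a joint passes its speed limit or range.

ROBOT

A 6-joint arm with a two-finger parallel gripper is mounted at the origin on the work surface. World frame = base frame: x ahead of the robot, y to its left, z up, the work surface at z = 0. Lengths are in m, angles in rad, forces in N, time in s.
With the tool pointing down it reaches from about 0.375 to 0.975 m from the base axis. Payload 3.8 kg.
Tool frame: the origin (TCP) lies midway between the tips of the shut fingers; the grasp point (between the pads) lies 19 mm behind it; z points along the fingers, y is the line along which they close (so a half turn about z gives the same grasp; the last joint's range is limited). The gripper opens to 88 mm and grips with 3 to 60 N. Pads are 18 mm wide; open, the fingers measure 123 mm over their backs; the gripper's body (75 mm by 187 mm) begins 45 mm behind the grasp point.
Start: joints at [1.093, 0.264, 1.604, -0, 1.274, -0.037], TCP at [0.288, 0.61, 0.239] pointing down, gripper open.
Joint ranges: [-2.63, 2.63], [-0.94, 2.18], [0.31, 2.57], [-1.31, 4.45], [0, 2.66], [-2.55, 2.55]. Speed limits (rad/s): [2.57, 2.57, 3.14, 3.14, 3.14, 3.14].

INTERFACE

Orientations are given as a rotation vector (axis times angle).
In Python, from cell import manip, inverse_kinematics, cams, order gives the robot as it stands. Calls block until the motion is done:
- manip.move_pose(position, orientation): joint-space move of the TCP to a pose.
- manip.move_linear(position, rate=0.15, rot=None): straight line of the TCP; rot=None keeps the orientation; rate is the mean speed in m/s.
- manip.set_joints(angles): joint-space move.
- manip.set_gripper(opening, force=None): finger opening in m; force is the grip in N (None keeps the last); returns when the fingers have stopped.
- manip.dwell(seconds).
- inverse_kinematics(position, orientation): joint angles nearest the present ones, or None.
- manip.state(): the state.
- cams.capture(name): name is "scene" or "top" or "wrist"; returns a dict with "image" (480x640x3 uint8, blue, green, red), "z_map" (480x640 float32, m along the optical axis (not along the pixel's ray), 0 where there is no reading), "intrinsics" (3x3 intrinsics, pixels), "k1" (the pictures are not rectified: a ray, as slopes to the right and down, at radius r is drawn at 1 + k1 r^2 times it, then the intrinsics apply), "position" and "orientation" of the camera in the world; the wrist camera has in their place "T_tool_cam" (4x4, takes a point from camera to tool coordinates, whose origin is the TCP and whose axes are the flange's). Camera axes: x right, y down, z forward; pixel columns grow to the right and rows downward; lengths in m; the calibration is good to about 2 mm. A picture is of the moment at which its call begins: read the wrist's pose just before it.
A pose or a line that the arm cannot do raises manip.IKError and nothing moves.
- order.close_job(): hands the job in; it is judged then, once.
The state is a dict: "clock": time; "joint_pos": joint angles; "joint_velocities": joint speeds; "tau": joint torques, N m; "tool_pos": TCP position; "tcp_rot": TCP orientation; "contact_force": force on the tool from outside, world axes, zero at the start; "moment": the same for the moment, N m; "gripper_width": finger opening in m; "grasp_force": force on a finger pad.
Only numpy, scipy, OpenCV 4.12 (cv2) and the standard library are available. Lean on these libraries where they do the work, as an engineer would, in place of code of your own. Each camera call takes 0.05 s, during which the arm holds its last target. There are 200 camera calls.

## Working session

There is one attempt and no reset: what is moved stays moved. The work goes in short steps, each a Python script; the robot and the scene stay as the last script left them, time stands still between calls to the robot, and variables do not carry over. Pictures are saved under pics/ and viewed, at most 14 in all, crops included, and the job is handed in when it is done.

```bash
ls; mkdir -p pics; python3 - <<'E'
from cell import manip,cams
import cv2,pickle
for n in("top","scene"):
    c=cams.capture(n); cv2.imwrite(f"pics/{n}0.png",c["image"]); pickle.dump(c,open(f"pics/{n}0.pkl","wb"))
    print(n,c["intrinsics"],c["k1"],c["position"],c["orientation"])
print(manip.state())
E
```

```text
pics
top [[470.52337507   0.         326.19879969]
 [  0.         470.52337507 239.6808773 ]
 [  0.           0.           1.        ]] -0.01902225213397894 [0.43411925 0.06713511 1.07150461] [-2.14702799  2.10250996 -0.17702045]
scene [[461.12605341   0.         324.45236217]
 [  0.         461.12605341 248.59354228]
 [  0.           0.           1.        ]] -0.02078460203308992 [ 1.04726718 -0.60075717  0.70501786] [-2.17733308 -0.64452613  0.32804874]
{'clock': 0.1, 'joint_pos': array([ 1.09307971e+00,  2.64700369e-01,  1.60521717e+00,  7.71019163e-06,
        1.27368720e+00, -3.69412406e-02]), 'joint_velocities': array([-0.00174014, -0.00206774, -0.00243639,  0.00030318, -0.00198784,
        0.00097602]), 'tau': array([ 2.16089325e-04, -5.03615570e+01, -3.58071506e+01,  7.30091287e-02,
        2.34217232e-02, -4.80712856e-05]), 'tool_pos': array([0.28771758, 0.60991332, 0.23750824]), 'tcp_rot': array([-6.86666781e-01, -3.06509736e+00,  3.05306684e-03]), 'contact_force': array([-0.20299918,  0.54814111, -0.24473925]), 'moment': array([ 0.07442925, -0.00579772,  0.00173546]), 'grasp_force': 0.0, 'gripper_width': 0.08824825677510945}
```

View pics/top0.png

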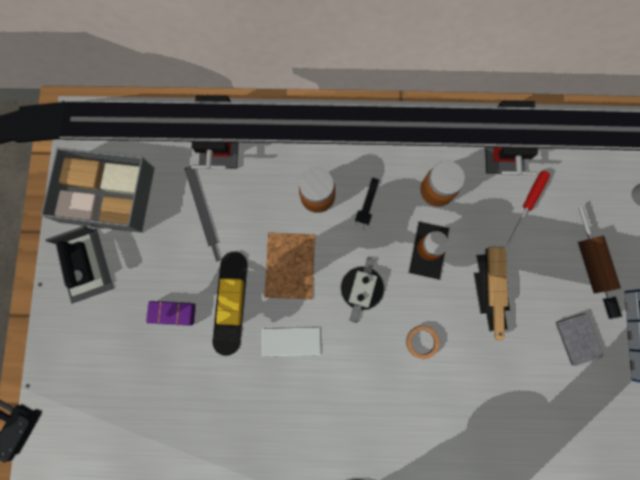

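View pics/scene0.png

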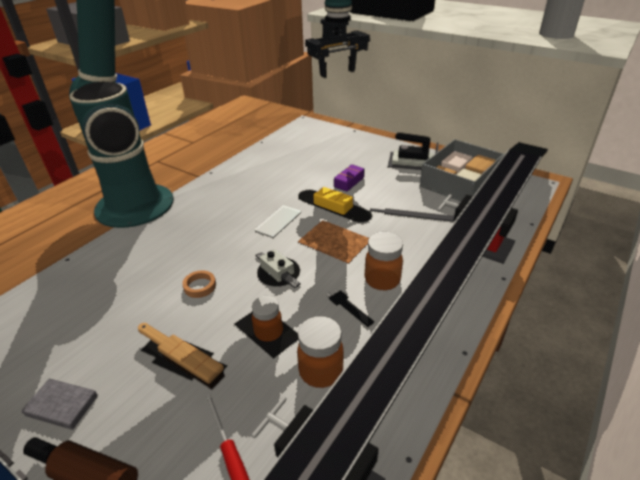

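Top view: wax (230,303) sits on the long strip, the guide (363,288) on the round pad, the brush (497,285) on the cross pad. Bare cork is at (290,265) and the scraper at (368,200). There are three amber jars: (318,190), (440,183) and (432,245). The last is clearly the smallest and is the one standing on the rectangular pad. There are two wax-shaped blocks, purple (171,313) and yellow (230,303); the yellow one is meant. I'll confirm both in an enlarged crop.

```bash
cat > h.py <<'E'
import numpy as np,cv2,pickle
from scipy.spatial.transform import Rotation as R
def rays(c,uv):
    uv=np.asarray(uv,float).reshape(-1,2);K=c["intrinsics"]
    d=(uv-[K[0,2],K[1,2]])/[K[0,0],K[1,1]]; s=d.copy()
    for _ in range(8): s=d/(1+c["k1"]*(s**2).sum(1,keepdims=True))
    return np.c_[s,np.ones(len(s))]
def pose(c): return R.from_rotvec(c["orientation"]).as_matrix(),np.asarray(c["position"])
def plane(c,uv,z):
    M,p=pose(c); w=rays(c,uv)@M.T
    return (p+w*((z-p[2])/w[:,2])[:,None])[:,:2]
def cloud(c):
    v,u=np.mgrid[:480,:640]; M,p=pose(c)
    r=rays(c,np.c_[u.ravel(),v.ravel()]); Z=c["z_map"].ravel()
    P=(r*Z[:,None])@M.T+p; P[Z==0]=np.nan
    return P.reshape(480,640,3)
def rect(pts): # centre, long axis angle, (long,short) in m
    (x,y),(w,h),a=cv2.minAreaRect((np.asarray(pts)*1000).astype(np.float32))
    if w<h: w,h,a=h,w,a+90
    return np.array([x,y])/1000,np.deg2rad((a+90)%180-90),(w/1000,h/1000)
def biggest(m,roi=None):
    m=m.astype(np.uint8)
    if roi is not None: 
        k=np.zeros_like(m);x0,y0,x1,y1=roi;k[y0:y1,x0:x1]=1;m=m*k
    cs,_=cv2.findContours(m,cv2.RETR_EXTERNAL,cv2.CHAIN_APPROX_NONE)
    return max(cs,key=cv2.contourArea).reshape(-1,2)
E
python3 - <<'E'
from h import *
c=pickle.load(open("pics/top0.pkl","rb"));im=c["image"]
cv2.imwrite("pics/crop1.png",cv2.resize(im[160:370,205:525],None,fx=2.5,fy=2.5,interpolation=cv2.INTER_CUBIC))
P=cloud(c)
for n,(u,v) in dict(bench=(270,200),cork=(290,265),wax=(230,303),guide=(355,285),knob=(363,288),jar=(436,242),jarA=(318,183),jarB=(446,176),brush=(498,270),handle=(500,325),ski=(350,120),ring=(412,340),clampL=(212,140),clampR=(515,140),scraper=(372,190),white=(290,342),screwd=(540,185),bottle=(598,265),oblong=(421,265)).items(): print(n,P[v,u].round(4),c["z_map"][v-2:v+3,u-2:u+3].std().round(4))
E
```

```text
bench [7.165e-01 2.139e-01 7.000e-04] 0.0018
cork [0.5635 0.1612 0.0036] 0.0024
wax [0.4729 0.2856 0.0418] 0.0025
guide [0.5188 0.0136 0.0303] 0.0099
knob [ 0.5126 -0.0042  0.0293] 0.203
jar [ 0.6108 -0.1568  0.0757] 0.0016
jarA [0.7279 0.0986 0.1065] 0.0022
jarB [ 0.7496 -0.1747  0.1039] 0.1965
brush [ 0.5577 -0.3013  0.0369] 0.002
handle [ 0.4381 -0.3011  0.0361] 0.0017
ski [0.8737 0.0322 0.103 ] 0.0021
ring [ 4.014e-01 -1.163e-01 -1.000e-04] 0.0092
clampL [0.8238 0.3336 0.0988] 0.0025
clampR [ 0.8363 -0.3287  0.099 ] 0.0018
scraper [ 0.744  -0.0251  0.0057] 0.0019
white [0.3915 0.155  0.0063] 0.0016
screwd [ 0.7583 -0.4112  0.0249] 0.0023
bottle [ 0.5714 -0.5165  0.0504] 0.0021
oblong [ 0.5698 -0.138   0.0028] 0.0023
```

View pics/crop1.png

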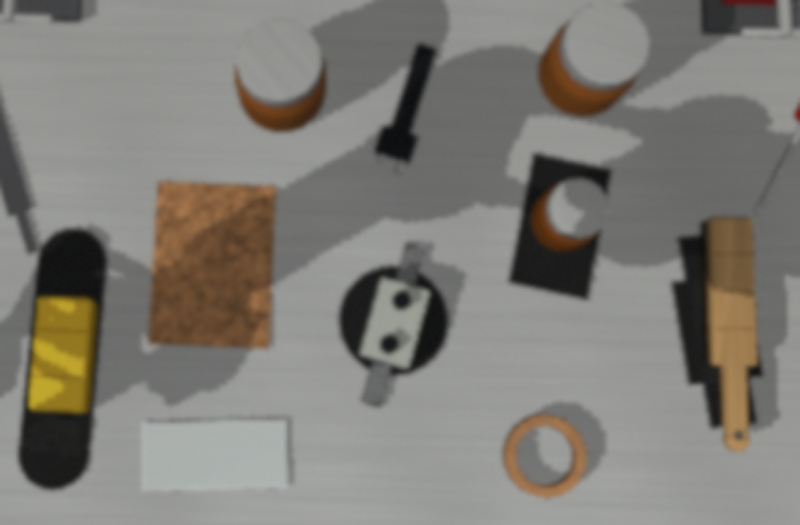

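The crop confirms it: the small jar stands on the rectangle at crop (575,215), and the yellow block lies on the long strip at (62,355). Now I'll measure everything from the top view.

```bash
cat > meas.py <<'E'
from h import *
def run(c):
    im=c["image"];hsv=cv2.cvtColor(im,cv2.COLOR_BGR2HSV);H,S,V=[hsv[...,i].astype(int) for i in range(3)]
    o={}
    black=(V<52)&(S<110)
    wax=biggest((H>18)&(H<34)&(S>130)&(V>70),(200,270,260,340)); o["wax"]=rect(plane(c,wax,.038))
    br=biggest((H>8)&(H<28)&(S>80)&(V>60),(478,235,520,350)); b=plane(c,br,.037); o["brush"]=rect(b)
    body=cv2.morphologyEx(((V>125)).astype(np.uint8),cv2.MORPH_CLOSE,np.ones((7,7)))
    g=biggest(body,(343,268,382,311)); o["guide"]=rect(plane(c,g,.033))
    cap=biggest((S<45)&(V>90),(423,228,452,256)); (u,r)=cv2.minEnclosingCircle(plane(c,cap,.077).astype(np.float32)*1000); o["jar"]=(np.array(u)/1000,r)
    o["cork"]=rect(plane(c,biggest((H>5)&(H<20)&(S>80),(255,225,325,305)),.003))
    roi=dict(long=(205,245,255,360),round=(338,262,388,315),oblong=(405,215,452,285),cross=(470,240,512,335))
    for k,r in roi.items():
        p=plane(c,biggest(black,r),.003); o[k+"_pad"]=rect(p)
        if k=="round":(u,q)=cv2.minEnclosingCircle(p.astype(np.float32)*1000);o[k+"_circ"]=(np.array(u)/1000,q)
    return o
if __name__=="__main__":
    c=pickle.load(open("pics/top0.pkl","rb"))
    for k,v in run(c).items(): print(k,*[np.round(x,4) for x in v])
    hsv=cv2.cvtColor(c["image"],cv2.COLOR_BGR2HSV)
    for u,v in[(222,345),(230,265),(348,290),(420,265),(440,232),(484,290),(485,260),(355,270),(365,282),(357,313),(436,240),(446,246),(300,230)]:print((u,v),hsv[v,u])
E
python3 meas.py
```

```text
wax [0.4769 0.2882] -0.0039 [0.1017 0.0552]
brush [ 0.5088 -0.2975] 0.0021 [0.201 0.043]
guide [ 0.5104 -0.0014] 0.0206 [0.0922 0.0833]
jar [ 0.6131 -0.166 ] 37.174
cork [0.563  0.1622] -0.0125 [0.1486 0.1078]
long_pad [0.3941 0.2975] -0.0161 [0.0648 0.0595]
round_pad [0.5286 0.0246] -0.4636 [0.0834 0.03  ]
round_circ [0.5224 0.0121] 41.711
oblong_pad [ 0.6055 -0.1561] -0.2016 [0.119 0.07 ]
cross_pad [ 0.5175 -0.2772] 0.0534 [0.1784 0.0305]
(222, 345) [ 0  9 28]
(230, 265) [ 0  0 18]
(348, 290) [ 0  0 27]
(420, 265) [60  9 29]
(440, 232) [30  3 80]
(484, 290) [30  8 31]
(485, 260) [15 32 16]
(355, 270) [ 0  0 29]
(365, 282) [75 11 46]
(357, 313) [105   5 104]
(436, 240) [ 30   2 108]
(446, 246) [ 45   5 110]
(300, 230) [ 50   5 155]
```

```bash
cat > rob.py <<'E'
from h import *
from cell import manip,inverse_kinematics,cams,order
def down(a):
    "tool pointing down, fingers closing along world angle a (mod pi), last joint least turned"
    best=None;p=manip.state()["tool_pos"]
    return a
def rotv(a):
    y=np.array([np.cos(a),np.sin(a),0]);z=np.array([0,0,-1.]);return R.from_matrix(np.c_[np.cross(y,z),y,z]).as_rotvec()
def ori(p,a):
    c=[]
    for k in(0,np.pi):
        q=inverse_kinematics(np.array(p,float),rotv(a+k))
        if q is not None:c.append((abs(q[5]),k))
    return rotv(a+min(c)[1])
def hover(xy,z,a):
    p=[*xy,z];o=ori(p,a);manip.move_pose(np.array(p),o);return o
def look():
    s=manip.state();c=cams.capture("wrist");T=c["T_tool_cam"];M=R.from_rotvec(s["tcp_rot"]).as_matrix()
    c["position"]=s["tool_pos"]+M@T[:3,3];c["orientation"]=R.from_matrix(M@T[:3,:3]).as_rotvec();return c
E
sed -i '/^def down/,/^    return a$/d' rob.py
python3 - <<'E'
from rob import *
h=np.pi/2;ims=[]
for n,xy,a in[("wax",(.477,.29),h-.01),("guide",(.51,0),h-.28),("jar",(.61,-.16),h-.15),("brush",(.53,-.3),h)]:
    hover(xy,.27,a);c=look();pickle.dump(c,open(f"pics/w_{n}.pkl","wb"));ims.append(cv2.resize(c["image"],(400,300)));print(n,c["position"],c["intrinsics"][0,0],manip.state()["joint_pos"].round(2))
cv2.imwrite("pics/w1.png",np.vstack([np.hstack(ims[:2]),np.hstack(ims[2:])]));print(manip.state()["clock"])
E
```

```text
wax [0.3968395  0.29065533 0.4155101 ] 388.3357069616704 [ 0.5   0.03  1.82  0.    1.3  -1.06]
guide [0.4332859  0.02248855 0.41560476] 388.3357069616704 [-0.05 -0.07  1.91  0.    1.3  -1.34]
jar [ 0.69127844 -0.17241971  0.41556551] 388.3357069616704 [-0.3   0.16  1.67  0.    1.31  1.42]
brush [ 0.61225754 -0.30057473  0.4157928 ] 388.3357069616704 [-0.55  0.12  1.71  0.    1.31  1.02]
5.85
```

View pics/w1.png

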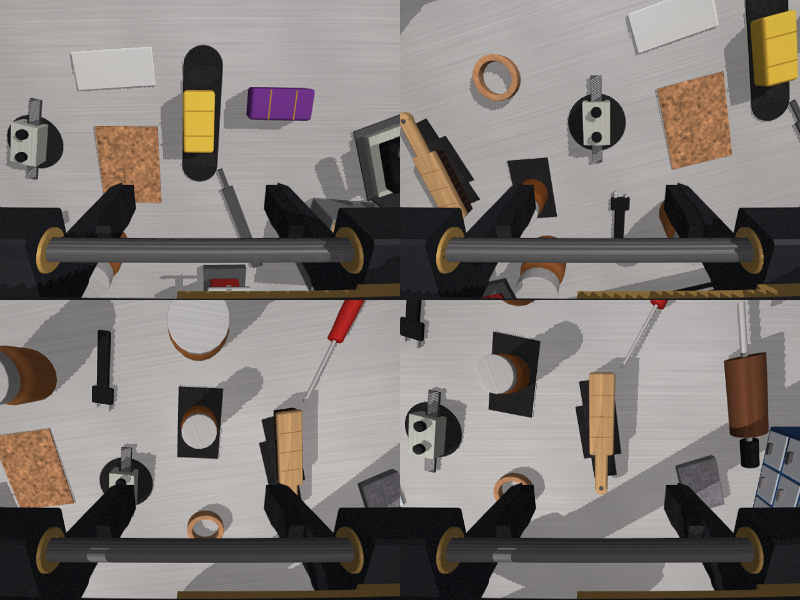

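The wrist views are clear: wax at full-res (318,194), guide at (315,192), small jar cap at (318,211), brush at about (320,185). Next I'll refine poses from these using depth-thresholded tops and black masks for the pads.

```bash
cat > fit.py <<'E'
from h import *
def top(c,uv,zt,half=160,tol=.008):
    "contour of the connected top surface at height zt around pixel uv, cast on that plane"
    P=cloud(c);Z=cv2.medianBlur(np.nan_to_num(P[...,2]).astype(np.float32),5);m=(abs(Z-zt)<tol).astype(np.uint8)
    m=cv2.morphologyEx(m,cv2.MORPH_OPEN,np.ones((5,5)))
    n,l=cv2.connectedComponents(m);k=biggest(l==l[uv[1],uv[0]]);return plane(c,k,zt)
def dark(c,roi,vmax=50,n=1):
    hsv=cv2.cvtColor(c["image"],cv2.COLOR_BGR2HSV);m=((hsv[...,2]<vmax)).astype(np.uint8)
    x0,y0,x1,y1=roi;k=np.zeros_like(m);k[y0:y1,x0:x1]=1;m=cv2.morphologyEx(m*k,cv2.MORPH_OPEN,np.ones((3,3)))
    cs,_=cv2.findContours(m,cv2.RETR_EXTERNAL,cv2.CHAIN_APPROX_NONE)
    cs=sorted(cs,key=cv2.contourArea)[-n:]
    return plane(c,np.vstack([q.reshape(-1,2) for q in cs]),.003)
def circ(p):
    (x,y),r=cv2.minEnclosingCircle((p*1000).astype(np.float32));return np.array([x,y])/1000,r
E
python3 - <<'E'
from fit import *
L=lambda n:pickle.load(open(f"pics/w_{n}.pkl","rb"))
def p(n,v):print(n,*[np.round(x,4) for x in v])
c=L("wax");p("wax",rect(top(c,(318,194),.038)));p("long",rect(dark(c,(280,60,360,300),50,2)))
c=L("guide");p("guide",rect(top(c,(315,192),.033,tol=.012)));p("round",circ(dark(c,(262,145,365,248),50,2)))
c=L("jar");p("jar",circ(top(c,(318,211),.077)));p("oblong",rect(dark(c,(275,130,360,262))))
c=L("brush");t=top(c,(320,200),.037);p("brush",rect(t));k=rect(t)[1];p("cross",rect(dark(c,(280,160,360,270),50,2)))
c=L("wax");h=cv2.cvtColor(c["image"],cv2.COLOR_BGR2HSV);m=(h[...,0]<20)&(h[...,1]>80);p("cork",rect(plane(c,biggest(m,(140,190,265,330)),.003)))
E
```

```text
wax [0.4756 0.2885] -0.0186 [0.0985 0.0493]
long [0.4749 0.2924] -0.0414 [0.2322 0.0627]
guide [ 0.5099 -0.0045] -0.2666 [0.0714 0.0438]
round [ 0.5142 -0.0057] 49.4061
jar [ 0.6096 -0.1592] 25.9322
oblong [ 0.6053 -0.1581] -0.1981 [0.1227 0.0726]
brush [ 0.5088 -0.3032] -0.007 [0.2031 0.0396]
cross [ 0.5101 -0.2989] 0.1373 [0.1184 0.0669]
cork [0.5619 0.1606] -0.0192 [0.1499 0.1102]
```

```bash
cat >> rob.py <<'E'
def pick(xy,a,z,force=30,opening=.086):
    manip.set_gripper(opening);o=hover(xy,.15,a)
    manip.move_linear(np.array([*xy,z]),rate=.12);manip.set_gripper(0,force=force)
    s=manip.state();print("grip",s["gripper_width"],s["grasp_force"],s["contact_force"].round(1))
    manip.move_linear(np.array([*xy,.15]),rate=.15)
    y=R.from_rotvec(o).as_matrix()[:,1];return np.arctan2(y[1],y[0])  # finger angle used
def place(xy,a,z):
    "a is the exact finger angle"
    manip.move_pose(np.array([*xy,.15]),rotv(a));print("held",manip.state()["gripper_width"])
    manip.move_linear(np.array([*xy,.03+z]),rate=.15);manip.move_linear(np.array([*xy,z+.001]),rate=.05)
    print("down",manip.state()["contact_force"].round(1),manip.state()["tool_pos"].round(4))
    manip.dwell(.2);manip.set_gripper(.086);manip.move_linear(np.array([*xy,.16]),rate=.15)
E
python3 - <<'E'
from rob import *
h=np.pi/2
a=pick((.4756,.2885),-.0186+h,.010);place((.5619,.1606),a,.010)
c=look();pickle.dump(c,open("pics/w_cork.pkl","wb"))
print(manip.state()["clock"])
a=pick((.5288,-.3033),-.007+h,.011)
hover((.51,-.30),.27,h);c=look();pickle.dump(c,open("pics/w_held.pkl","wb"));cv2.imwrite("pics/held.png",c["image"])
print(a,manip.state()["clock"],manip.state()["gripper_width"])
E
```

```text
grip 0.05000185766877304 30.00016136560589 [-0.6 -0.1  1.2]
held 0.049702168090778105
down [ 0.1 -0.7 -1.3] [0.5617 0.1605 0.0105]
15.6417
grip 0.03965359736141468 29.999919198453426 [ 0.2  0.1 -0.5]
-1.5777963267948965 21.625 0.039808605365750704
```

```bash
python3 - <<'E'
from rob import *
t=-.0414;a=t-np.pi/2
place(np.array([.4749,.2924])+.02*np.array([np.cos(t),np.sin(t)]),a,.011)
hover((.475,.29),.27,np.pi/2);c1=look()
hover((.51,-.30),.27,np.pi/2);c2=look()
for n,c in(("long2",c1),("cross2",c2)):pickle.dump(c,open(f"pics/w_{n}.pkl","wb"))
cv2.imwrite("pics/w2.png",np.hstack([cv2.resize(c["image"],(400,300)) for c in(c1,c2)]));print(manip.state()["clock"])
E
```

```text
held 0.039393654532211574
down [-0.1 -0.8 -1.3] [0.4947 0.2915 0.0115]
32.4417
```

View pics/w2.png

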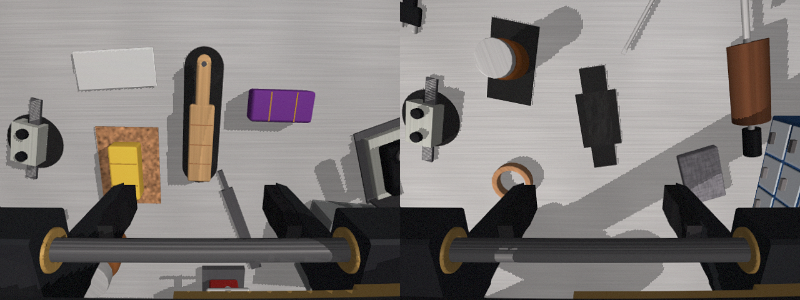

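The brush lies along the long strip at tile (203,115), and the wax is on the cork at (126,168). The cross pad is now bare at (598,115). I'll measure it, then move the guide and look again.

```bash
python3 - <<'E'
from rob import *
from fit import *
L=lambda n:pickle.load(open(f"pics/w_{n}.pkl","rb"))
b=rect(top(L("long2"),(325,200),.037));print("brush",b)
x=rect(dark(L("cross2"),(270,90,370,280),60));print("cross",x)
assert abs(x[2][0]-.174)<.01 and abs(x[2][1]-.068)<.012
h=np.pi/2;a=pick((.5099,-.0045),-.2666+h,.008)
place(x[0],a+x[1]+.2666,.008)
hover((.51,-.005),.27,h);c=look();pickle.dump(c,open("pics/w_round2.pkl","wb"))
print("round",circ(dark(c,(250,120,380,260),50)),manip.state()["clock"])
hover((.51,-.30),.27,h);c2=look();pickle.dump(c2,open("pics/w_cross3.pkl","wb"))
cv2.imwrite("pics/w3.png",np.hstack([cv2.resize(q["image"],(400,300)) for q in(c,c2)]))
E
```

```text
brush (array([0.47363431, 0.29201523]), np.float64(-0.04070069146551748), (0.20337318420410155, 0.03954064178466797))
cross (array([ 0.51322931, -0.29857352]), np.float64(0.13882885657112212), (0.17248118591308595, 0.06690531158447266))
grip 0.04356047349322295 29.999806880950928 [0.1 0.2 1.1]
held 0.04379608070986015
down [-0.6  0.2 -2.8] [ 0.5131 -0.2985  0.0086]
round (array([ 0.51496912, -0.00529912]), 49.34587097167969) 45.925
```

View pics/w3.png

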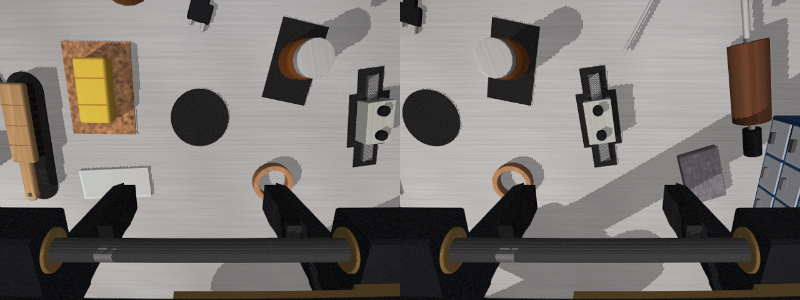

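The guide is centred along the cross pad at tile (600,122), and the round pad is free at (200,117). Now the jar, then the wax.

```bash
python3 - <<'E'
from rob import *
from fit import *
L=lambda n:pickle.load(open(f"pics/w_{n}.pkl","rb"));h=np.pi/2
print("guide",rect(top(L("cross3"),(320,195),.033,tol=.012)))
a=pick((.6096,-.1592),h-.15,.026);place((.5146,-.0055),a,.026)
hover((.562,.16),.27,h);c=look()
hh=cv2.cvtColor(c["image"],cv2.COLOR_BGR2HSV);k=biggest((hh[...,0]>18)&(hh[...,0]<34)&(hh[...,1]>130),(200,60,440,320));u=k.mean(0).astype(int)
w=rect(top(c,u,.038));print("wax",w,u)
hover((.605,-.158),.27,h);c=look();o=rect(dark(c,(250,100,400,270),50));print("oblong",o,manip.state()["clock"])
assert abs(w[2][0]-.1)<.006 and abs(o[2][0]-.124)<.006
a=pick(w[0],w[1]+h,.010);place(o[0],a+o[1]-w[1],.010)
hover((.6,-.16),.3,h);c=look();hover((.5,.0),.3,h);c2=look()
for n,q in(("f1",c),("f2",c2)):pickle.dump(q,open(f"pics/w_{n}.pkl","wb"))
cv2.imwrite("pics/w4.png",np.hstack([cv2.resize(q["image"],(400,300)) for q in(c,c2)]));print(manip.state()["clock"])
E
```

```text
guide (array([ 0.51427698, -0.2993812 ]), np.float64(0.13912280297643964), (0.07129132080078125, 0.04381733703613281))
grip 0.05685330540187333 29.97570709892898 [-1.3 -0.4  3.1]
held 0.057404750899182025
down [ 0.1  0.1 -4.2] [ 0.5145 -0.0055  0.0266]
wax (array([0.56167999, 0.16047633]), np.float64(-0.019557189781105894), (0.0988540267944336, 0.04870488739013672)) [320 195]
oblong (array([ 0.6051012 , -0.15805655]), np.float64(-0.20005240002900826), (0.12270906066894531, 0.07270680236816406)) 59.8167
grip 0.049867647303559796 29.999870471656322 [-0.1  0.6  2. ]
held 0.04991698118704525
down [-0.3 -0.  -1.6] [ 0.6049 -0.158   0.0105]
73.5
```

View pics/w4.png

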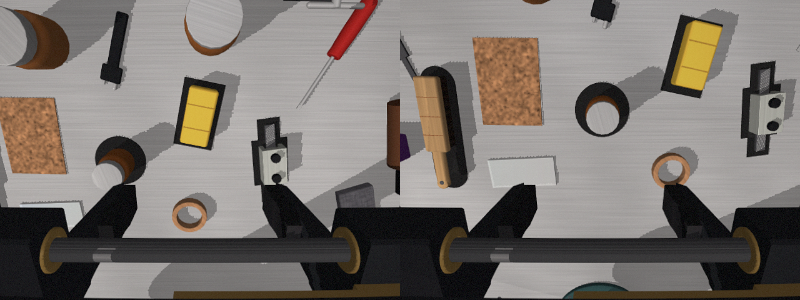

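The wax is on the rectangle at tile (200,117), the jar is upright on the round pad at (602,118), and the cork is empty. One numeric check of the jar and wax, then I'll hand in.

```bash
python3 - <<'E'
from rob import *
from fit import *
L=lambda n:pickle.load(open(f"pics/w_{n}.pkl","rb"))
j=circ(top(L("f2"),(323,188),.077));w=rect(top(L("f1"),(320,190),.038));print(j,w,manip.state()["gripper_width"])
ok=np.hypot(*(j[0]-[.5146,-.0055]))<.007 and np.hypot(*(w[0]-[.605,-.158]))<.007 and abs(w[1]+.2)<.08
if ok: print(order.close_job())
E
```

```text
(array([ 0.51414044, -0.00578025]), 25.721839904785156) (array([ 0.60710754, -0.15882248]), np.float64(-0.2006116638579249), (0.09907923126220704, 0.049375770568847656)) 0.08599012502540863
the job is handed in; nothing more can be done
None
```

The job is handed in: all four tools are on their own pads, each measured within about 3 mm of centre and square with its pad; the cork mat is empty, and the groove scraper was never touched.

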